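Stack the empty parts tote, don't nest it

ROBOT

A 6-joint arm with a two-finger parallel gripper is mounted at the origin on a cart in front of the work surface, level with it; the furniture and walls round the work are solid. World frame = base frame: x ahead of the robot, y to its left, z up, the work surface at z = 0. Lengths are in m, angles in rad, forces in N, time in s.
With the tool pointing down it reaches from about 0.3 to 0.875 m from the base axis. Payload 6.4 kg.
Tool frame: the origin (TCP) lies at the centre of the arm's flange, where the gripper is bolted on; the fingertips stand env.tip_reach ahead of it and the grasp point (between the pads) lies 147 mm ahead of it (env.tip_reach is the distance from the TCP to the fingertips, in m); z points along the fingers, y is the line along which they close (so a half turn about z gives the same grasp; the last joint's range is limited). The gripper opens to 88 mm and grips with 3 to 60 N. Pads are 18 mm wide; open, the fingers measure 123 mm over their backs; the gripper's body (75 mm by 187 mm) begins 45 mm behind the grasp point.
Start: joints at [1.112, 0.181, 1.607, -0, 1.354, -0.206], TCP at [0.144, 0.557, 0.405] pointing down, gripper open.
Joint ranges: [-2.99, 2.99], [-0.89, 2.07], [0.3, 2.58], [-1.14, 4.28], [0, 2.63], [-3.12, 3.12]. Speed limits (rad/s): [2.57, 2.57, 3.01, 3.14, 3.14, 3.14].

INTERFACE

Orientations are given as a unit quaternion [w, x, y, z].
In Python, from station import readout, cams, env gives the robot as it stands.
- The arm moves only by the tool jog_arm, never from a script. Its argument "increments" is a list of rows, each a list of 3 entries, a list of its own where there are three numbers: the shift along the tool's x, y, z in mm, then the turn, a rotation vector about the tool's x, y, z in degrees, then the closure, from 0 (fully open) to 1 (shut). A call has 1 to 8 rows; each row shifts and turns the commanded pose from where the row before left it, along the tool's axes as they then stand; what a row does not reach is not made up. A row lasts 1/10 s, in which the tool goes at most 50 mm and 8.59 degrees, less where a joint would pass 70% of its speed; a pose out of reach is approached as far as the arm can. A call is refused whole if a number of a shift passes 50 or a number of a turn 8.59, either way. A call with a gripper value outside its range is refused whole. The fingers move at their own pace and stop on an object; "grip_force" is the grip in N (left out, the last holds). Time passes only in rows, so rows that do not move let the fingers close. It gives the time, the measured TCP pose, the force, the opening and the grip force at its end, in the units of the state.
- readout.read_state(): the state, without advancing time (a new reading comes with each control period).
- cams.read_camera(name): name is "scene" or "top" or "wrist"; returns a dict with "image" (384x512x3 uint8, red, green, blue), "fovy" (degrees; the focal length in pixels is half the picture's height over the tangent of half this angle, whatever the lens; pixels are square), "cx", "cy" (the principal point, pixels), "position" and "orientation" of the camera in the world; the wrist camera has in their place "T_tool_cam" (4x4, takes a point from camera to tool coordinates, whose origin is the TCP and whose axes are the flange's). Camera axes: x right, y down, z forward; pixel columns grow to the right and rows downward; lengths in m; the calibration is good to about 2 mm. A picture is of the moment at which its call begins: read the wrist's pose just before it. There is no depth.
- env.hand_in(): hands the job in; it is judged then, once.
The state is a dict: "clock": time; "q": joint angles; "joint_vel": joint speeds; "joint_torque": joint torques, N m; "eef_pos": TCP position; "tcp_rot": TCP orientation; "ft_force": force on the tool from outside, world axes, zero at the start; "moment": the same for the moment, N m; "opening": finger opening in m; "gripper_force": force on a finger pad.
Only numpy, scipy, OpenCV 4.12 (cv2) and the standard library are available. Lean on these libraries where they do the work, as an engineer would, in place of code of your own. Each camera call takes 0.05 s, during which the arm holds its last target. There are 200 camera calls.

TASK

These small stack-nest totes nest inside each other when their orange ends point the same way, and stack when their orange ends are at opposite ends. Turn the empty blue tote so that its orange end comes over the plain end of the grey tote that holds the bronze bush, and stack it squarely there, level on the grey tote's ledges and clear of the bush; then let go. Leave the yellow tote alone, and the grey one about where it stands.

Things in the scene. Friction and masses are not known exactly. Their poses are not given: they have to be found in the camera images.
- tote_blue_center (a point): centre (27 mm above the underside) of the loose, empty, upright BLUE open tote, 64 (x) x 124 (y) x 54 (z) mm over the rim, 0.1-0.17 kg. The end at +y is ORANGE. Grip it from above across its 64 mm width, outside, on the upright rim band round the top, 40 to 54 mm above the underside; below it the body tapers to 38 x 98 mm at the underside. z up.
- tote_grey: loose upright GREY tote of the same shape, 0.4 kg, bronze bush inside; origin: centre of its underside, z up, orange end at +y. Ledges inside, 42 mm up, below a flared rim (top at 54 mm) that guides in a tote up to 10 mm off. A tote with y opposite to this one's stands on the ledges, underside 42 mm (centre 69 mm) above this origin, 3 mm play; same way round it sinks in.
- tote_yellow: loose upright YELLOW tote of the same shape with a ball bearing in it, a bystander to be left alone; origin: centre of its underside, orange end at +y

How it is judged:
By the outcome, as a careful person would: the job done as asked, in the order asked, and still so for the second after the job is handed in, with the robot touching nothing.
It also fails if it takes over 38 s, if anything falls off the work surface, if the arm or the gripper's body presses on something with over 40 N, if the wrist force passes 120 N, or if a joint passes its speed limit or range.

## Working session

There is one attempt and no reset: what is moved stays moved. The work goes in short steps, Python scripts to look and compute and a tool call to move; the robot and the scene stay as the last step left them, time stands still between calls to the robot, and variables do not carry over. Pictures are saved under pics/ and viewed, at most 10 in all, crops included, and the job is handed in when it is done.

Besides the shell and the picture viewer there is one more tool, called after "Call:" by a JSON object that holds its "fn" and its "kwargs". jog_arm: Moves the arm, as the interface text tells. Its arguments: {"type":"object","properties":{"increments":{"type":"array"},"grip_force":{"type":"number"}},"required":["increments"]}

```bash
mkdir -p pics
python3 - <<'E'
from station import readout, cams, env
import cv2, numpy as np, pickle
s=readout.read_state(); print(s, env.tip_reach)
d={}
for n in ["top","scene","wrist"]:
    c=cams.read_camera(n); d[n]=c
    cv2.imwrite(f"pics/{n}0.png",c["image"][:,:,::-1])
    print(n,{k:v for k,v in c.items() if k!="image"})
cv2.imwrite("pics/both0.png",np.vstack([np.hstack([d["top"]["image"],d["scene"]["image"]])])[:,:,::-1][:, :, :])
pickle.dump(d,open("d0.pkl","wb"))
E
```

```text
{'clock': 0.0, 'q': array([ 1.11166936e+00,  1.81538396e-01,  1.60795943e+00, -3.68855438e-05,
        1.35376470e+00, -2.06265937e-01]), 'joint_vel': array([-6.23127973e-05, -1.47949132e-06, -3.93397352e-04,  8.00695937e-04,
       -3.87369521e-04, -3.55472068e-04]), 'joint_torque': array([ 1.81162136e-04, -4.33883607e+01, -3.41841102e+01,  7.00779422e-02,
        3.86517635e-02, -1.29079835e-04]), 'eef_pos': array([0.14371372, 0.5565085 , 0.40383485]), 'tcp_rot': array([-2.55663941e-04,  1.26089960e-01,  9.92018460e-01, -7.95031124e-04]), 'ft_force': array([ 0.63335514, -0.22210063, -0.41295088]), 'moment': array([ 0.03647878, -0.0149567 ,  0.05120944]), 'gripper_force': 0.0, 'opening': 0.08831747858265199} 0.166
top {'fovy': 57.9555926105819, 'cx': 254.29515766573414, 'cy': 196.0584412493455, 'position': array([ 0.38309304, -0.04669644,  0.89684566]), 'orientation': array([ 0.02633949, -0.70521172,  0.70838929, -0.01293335])}
scene {'fovy': 43.54853577479699, 'cx': 255.37422248301678, 'cy': 197.97469386206518, 'position': array([ 0.1315603 , -0.59944246,  0.76749053]), 'orientation': array([-0.35134442,  0.90407494, -0.22744691,  0.08644948])}
wrist {'fovy': 60.991369166476176, 'cx': 256.88273657162637, 'cy': 194.02900484563324, 'T_tool_cam': array([[ 1.29057066e-03, -9.47083687e-01, -3.20984149e-01,
         8.39051190e-02],
       [ 9.99999131e-01,  1.30863339e-03,  1.59460206e-04,
         1.88361759e-04],
       [ 2.69028417e-04, -3.20984076e-01,  9.47084553e-01,
         1.86365142e-02],
       [ 0.00000000e+00,  0.00000000e+00,  0.00000000e+00,
         1.00000000e+00]])}
```

View pics/top0.png

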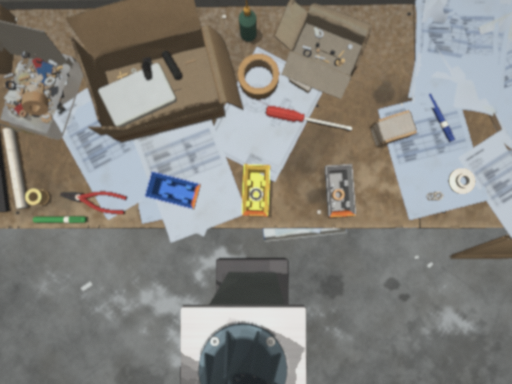

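View pics/scene0.png

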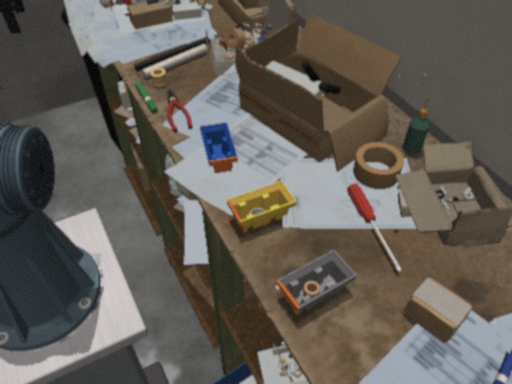

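The top view shows blue at (173,190) with its orange end to the right, yellow at (257,190), and grey at (340,190) with its orange end pointing down towards the robot.

```bash
cat > h.py <<'E'
import numpy as np, cv2
from scipy.spatial.transform import Rotation as R
def rot(q): return R.from_quat(np.roll(q,-1))
def cam_pose(c,s=None):
    if "position" in c: return rot(c["orientation"]).as_matrix(), c["position"]
    T=c["T_tool_cam"]; A=rot(s["tcp_rot"]).as_matrix()
    return A@T[:3,:3], s["eef_pos"]+A@T[:3,3]
def back(c,uv,z,s=None):
    A,p=cam_pose(c,s); f=192/np.tan(np.radians(c["fovy"]/2)); uv=np.atleast_2d(uv).astype(float)
    r=np.c_[(uv[:,0]-c["cx"])/f,(uv[:,1]-c["cy"])/f,np.ones(len(uv))]@A.T
    return (p+r*((z-p[2])/r[:,2])[:,None])[:,:2]
def proj(c,P,s=None):
    A,p=cam_pose(c,s); f=192/np.tan(np.radians(c["fovy"]/2)); q=(np.atleast_2d(P)-p)@A
    return q[:,:2]/q[:,2:]*f+[c["cx"],c["cy"]]
def rect(c,mask,z,s=None):
    k=max(cv2.findContours(mask.astype(np.uint8),cv2.RETR_EXTERNAL,cv2.CHAIN_APPROX_NONE)[0],key=cv2.contourArea)[:,0]
    P=back(c,cv2.convexHull(k)[:,0],z,s); (x,y),(w,h),a=cv2.minAreaRect((P*1000).astype(np.float32))
    if w<h: a+=90; w,h=h,w
    return np.round([x,y,w,h,a],1)   # mm, long-axis angle deg
E
cat > m0.py <<'E'
from h import *; import pickle
d=pickle.load(open("d0.pkl","rb")); 
for n,boxes in dict(top=dict(blue=(140,165,208,215),yellow=(237,158,277,222),grey=(320,160,360,222)),scene=dict(blue=(195,115,242,178),yellow=(222,175,302,236),grey=(270,245,362,320))).items():
  c=d[n]; hsv=cv2.cvtColor(c["image"],cv2.COLOR_RGB2HSV); H,S,V=[hsv[...,i].astype(int) for i in range(3)]
  org=(H<14)&(S>150)&(V>120)
  for k,(a,b,e,f) in boxes.items():
    m=dict(blue=(H>100)&(H<125)&(S>140),yellow=(H>20)&(H<35)&(S>150),grey=(S<60)&(V<190))[k]|org
    w=np.zeros_like(m); w[b:f,a:e]=m[b:f,a:e]
    o=w&org; oc=np.argwhere(o)[:,::-1].mean(0)
    print(n,k,rect(c,w,.054),"orange",(back(c,oc,.045)*1000).round())
E
python3 m0.py
```

```text
top blue [447.9 174.4 109.7  57.8  75. ] orange [[433. 116.]]
top yellow [446.3 -34.  112.7  59.9 177.2] orange [[390. -28.]]
top grey [ 446.9 -237.6  124.    72.8    3.2] orange [[ 388. -244.]]
scene blue [444.7 172.4 111.9  60.6  75.2] orange [[434. 117.]]
scene yellow [443.2 -48.5 119.9  87.5 178.6] orange [[387. -30.]]
scene grey [ 442.7 -243.8  128.6   79.     3.4] orange [[ 385. -241.]]
```

```bash
cat > plan.py <<'E'
from h import *; from station import readout; import sys
# usage: x y z(TCP,mm) tooly_heading n
def plan(x,y,z,head,n,s):
    A=rot(s["tcp_rot"]); p=s["eef_pos"]*1000; h=np.radians(head); yv=np.array([np.cos(h),np.sin(h),0]); zv=np.array([0,0,-1.])
    B=R.from_matrix(np.c_[np.cross(yv,zv),yv,zv]); t=np.array([x,y,z],float)
    for i in range(n):
        rv=(A.inv()*B).as_rotvec(degrees=True)/(n-i); sh=A.inv().apply(t-p)/(n-i)
        rv=rv.round(2); sh=sh.round(1); print([list(map(float,sh)),list(map(float,rv))])
        p=p+A.apply(sh); A=A*R.from_rotvec(rv,degrees=True)
if __name__=="__main__":
    a=list(map(float,sys.argv[1:])); plan(*a[:4],int(a[4]),readout.read_state())
E
python3 plan.py 435 175 370 -15 12
```

```text
[[-31.5, -24.7, 2.9], [-0.01, 0.0, 7.54]]
[[-34.4, -20.4, 2.9], [-0.01, 0.0, 7.54]]
[[-36.8, -15.7, 2.8], [-0.0, 0.0, 7.54]]
[[-38.5, -10.7, 2.9], [-0.01, 0.0, 7.54]]
[[-39.6, -5.6, 2.8], [-0.0, 0.01, 7.54]]
[[-40.0, -0.3, 2.8], [-0.01, 0.0, 7.55]]
[[-39.7, 4.9, 2.9], [-0.0, 0.01, 7.54]]
[[-38.7, 10.1, 2.8], [-0.01, 0.0, 7.55]]
[[-37.0, 15.1, 2.8], [-0.0, 0.01, 7.54]]
[[-34.7, 19.9, 2.9], [-0.01, 0.0, 7.55]]
[[-31.9, 24.2, 2.8], [-0.0, 0.01, 7.54]]
[[-28.3, 28.3, 2.9], [-0.0, 0.0, 7.55]]
```

Call:
{"fn": "jog_arm", "kwargs": {"increments": [[[-31.5,-24.7,3],[0,0,7.5],0],[[-34.4,-20.4,3],[0,0,7.5],0],[[-36.8,-15.7,3],[0,0,7.5],0],[[-38.5,-10.7,3],[0,0,7.5],0],[[-39.6,-5.6,3],[0,0,7.5],0],[[-40,-0.3,3],[0,0,7.5],0],[[-39.7,5,3],[0,0,7.5],0],[[-38.7,10,3],[0,0,7.5],0]]}}

```text
clock: 0.95
eef_pos: [0.3391, 0.3014, 0.3805]
tcp_rot: [0.0, 0.607, 0.794, 0.0]
ft_force: [-0.7, 0.2, -0.3]
opening: 0.0884
gripper_force: 0.0
```

Call:
{"fn": "jog_arm", "kwargs": {"increments": [[[-37,15,3],[0,0,7.5],0],[[-34.7,20,3],[0,0,7.5],0],[[-31.9,24.2,3],[0,0,7.5],0],[[-28.3,28.3,3],[0,0,7.5],0],[[0,0,0],[0,0,0],0],[[0,0,0],[0,0,0],0]]}}

```text
clock: 1.55
eef_pos: [0.4368, 0.1758, 0.3683]
tcp_rot: [-0.0, 0.791, 0.612, -0.0]
ft_force: [0.1, -0.1, 0.0]
opening: 0.0884
gripper_force: 0.0
```

```bash
cat > look.py <<'E'
from h import *; from station import readout,cams; import sys,pickle
s=readout.read_state(); c=cams.read_camera("wrist"); n=sys.argv[1]
pickle.dump((s,c),open(f"{n}.pkl","wb")); cv2.imwrite(f"pics/{n}.png",c["image"][:,:,::-1])
y=rot(s["tcp_rot"]).as_matrix()
print(s["clock"],s["eef_pos"],"ty",np.degrees(np.arctan2(y[1,1],y[0,1])),"z",y[:,2],s["q"].round(2),s["opening"],s["ft_force"])
hsv=cv2.cvtColor(c["image"],cv2.COLOR_RGB2HSV); H,S,V=[hsv[...,i].astype(int) for i in range(3)]
org=(H<14)&(S>150)&(V>100)
m=((H>100)&(H<125)&(S>120))|org
m=cv2.morphologyEx(m.astype(np.uint8),cv2.MORPH_OPEN,np.ones((3,3)))
print("blue",rect(c,m,.054,s)); print("orange all",(back(c,np.argwhere(org)[:,::-1].mean(0),.045,s)*1000).round() if org.any() else None)
E
python3 look.py w1
```

```text
1.55 [0.43682448 0.1758185  0.36834053] ty -14.543081508532117 z [-1.16783573e-03  1.70259504e-04 -9.99999304e-01] [ 0.13 -0.02  1.9   0.    1.26  0.38] 0.08843888687627127 [ 0.08094095 -0.13793444  0.01184122]
blue [446.3 171.5 122.2  64.6  75.4]
orange all [[423. 224.]]
```

View pics/w1.png

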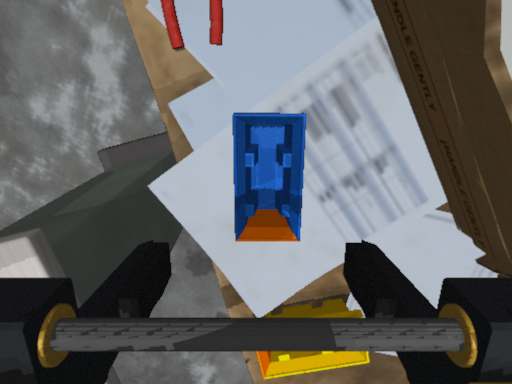

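Wrist view: blue spans (233–306, 113–241) with the orange end at the bottom. The measured rim, 122 x 65 mm, matches the real one. Descending now.

Call:
{"fn": "jog_arm", "kwargs": {"increments": [[[-1,5,40],[0,0,0],0],[[-0.8,5.3,45],[0,0,0],0],[[0,0,40],[0,0,0],0],[[0,0,30],[0,0,0],0],[[0,0,15],[0,0,0],0],[[0,0,4],[0,0,0],0],[[0,0,0],[0,0,0],0],[[0,0,0],[0,0,0],0]]}}

```text
clock: 2.4
eef_pos: [0.4465, 0.1728, 0.1958]
tcp_rot: [0.0, 0.79, 0.613, 0.001]
ft_force: [0.8, -0.4, -0.4]
opening: 0.0882
gripper_force: 0.0
```

Call:
{"fn": "jog_arm", "kwargs": {"increments": [[[0,0,0],[0,0,0],0.2],[[0,0,0],[0,0,0],0.25],[[0,0,0],[0,0,0],0.4],[[0,0,0],[0,0,0],0.4],[[0,0,0],[0,0,0],0.4],[[0,0,0],[0,0,0],0.4]], "grip_force": 15}}

```text
clock: 3.0
eef_pos: [0.4465, 0.1721, 0.1952]
tcp_rot: [0.0, 0.791, 0.612, 0.0]
ft_force: [-2.1, 0.4, 5.2]
opening: 0.0637
gripper_force: 15.0
```

Call:
{"fn": "jog_arm", "kwargs": {"increments": [[[0,0,-5],[0,0,0],0.4],[[0,0,-15],[0,0,0],0.4],[[0,0,-30],[0,0,0],0.4],[[0,0,-40],[0,0,0],0.4],[[0,0,-40],[0,0,0],0.4],[[0,0,-20],[0,0,0],0.4]], "grip_force": 20}}

```text
clock: 3.6
eef_pos: [0.4468, 0.1722, 0.3483]
tcp_rot: [0.001, 0.791, 0.612, 0.002]
ft_force: [1.1, -0.5, -0.8]
opening: 0.0636
gripper_force: 20.0
```

```bash
python3 plan.py 530 -240 450 93 16; python3 -c "
from station import readout as r; s=r.read_state(); print(s['eef_pos'],s['opening'],s['ft_force'],s['moment'])"
```

```text
[[-23.6, 11.5, -6.3], [0.02, 0.01, -6.72]]
[[-24.8, 8.7, -6.4], [0.02, 0.01, -6.72]]
[[-25.7, 5.7, -6.4], [0.02, 0.01, -6.72]]
[[-26.1, 2.6, -6.4], [0.02, 0.01, -6.72]]
[[-26.3, -0.4, -6.4], [0.02, 0.01, -6.72]]
[[-26.0, -3.5, -6.4], [0.01, 0.01, -6.72]]
[[-25.5, -6.5, -6.4], [0.02, 0.01, -6.72]]
[[-24.5, -9.5, -6.4], [0.01, 0.01, -6.72]]
[[-23.2, -12.3, -6.4], [0.02, 0.01, -6.72]]
[[-21.6, -14.9, -6.4], [0.02, 0.01, -6.72]]
[[-19.8, -17.3, -6.4], [0.01, 0.01, -6.71]]
[[-17.6, -19.5, -6.3], [0.02, 0.01, -6.72]]
[[-15.2, -21.5, -6.4], [0.01, 0.01, -6.71]]
[[-12.6, -23.1, -6.3], [0.02, 0.0, -6.72]]
[[-9.7, -24.4, -6.3], [0.01, 0.01, -6.71]]
[[-6.9, -25.3, -6.4], [0.02, 0.0, -6.72]]
[0.44677153 0.1721856  0.3482801 ] 0.06363532479603345 [ 1.05441951 -0.52589586 -0.84245096] [-0.07384013  0.04646305 -0.01791842]
```

Call:
{"fn": "jog_arm", "kwargs": {"increments": [[[-23.6,11.5,-6.4],[0,0,-6.72],0.4],[[-24.8,8.7,-6.4],[0,0,-6.72],0.4],[[-25.7,5.7,-6.4],[0,0,-6.72],0.4],[[-26.1,2.6,-6.4],[0,0,-6.72],0.4],[[-26.3,-0.4,-6.4],[0,0,-6.72],0.4],[[-26,-3.5,-6.4],[0,0,-6.72],0.4],[[-25.5,-6.5,-6.4],[0,0,-6.72],0.4],[[-24.5,-9.5,-6.4],[0,0,-6.72],0.4]]}}

```text
clock: 4.4
eef_pos: [0.4878, -0.035, 0.396]
tcp_rot: [-0.0, 0.426, 0.905, -0.0]
ft_force: [-0.3, 0.9, -0.9]
opening: 0.0636
gripper_force: 20.0
```

Call:
{"fn": "jog_arm", "kwargs": {"increments": [[[-23.2,-12.3,-6.4],[0,0,-6.72],0.4],[[-21.6,-14.9,-6.4],[0,0,-6.72],0.4],[[-19.8,-17.3,-6.4],[0,0,-6.72],0.4],[[-17.6,-19.5,-6.4],[0,0,-6.72],0.4],[[-15.2,-21.5,-6.4],[0,0,-6.72],0.4],[[-12.6,-23.1,-6.4],[0,0,-6.72],0.4],[[-9.7,-24.4,-6.4],[0,0,-6.72],0.4],[[-6.9,-25.3,-6.4],[0,0,-6.72],0.4]]}}

```text
clock: 5.2
eef_pos: [0.5296, -0.2409, 0.447]
tcp_rot: [-0.0, -0.029, 1.0, 0.0]
ft_force: [0.7, 0.3, -1.2]
opening: 0.0639
gripper_force: 20.0
```

Call:
{"fn": "jog_arm", "kwargs": {"increments": [[[0,0,0],[0,0,0],0.4],[[0,0,0],[0,0,0],0.4],[[0,0,0],[0,0,0],0.4]]}}

```text
clock: 5.5
eef_pos: [0.5294, -0.239, 0.4465]
tcp_rot: [-0.001, -0.026, 1.0, 0.001]
ft_force: [-0.2, 0.4, -1.0]
opening: 0.0636
gripper_force: 20.0
```

```bash
python3 look.py w2
```

```text
5.5 [ 0.52944574 -0.23901439  0.44649282] ty 92.9793248600209 z [-0.00106528  0.00114429 -0.99999878] [-0.63  0.16  1.54  0.    1.44 -2.25] 0.06363537051047422 [-0.16085743  0.37788034 -1.03311807]
blue [ 631.9 -232.7  239.8  202.6    3. ]
orange all [[ 623. -129.]]
```

View pics/w2.png

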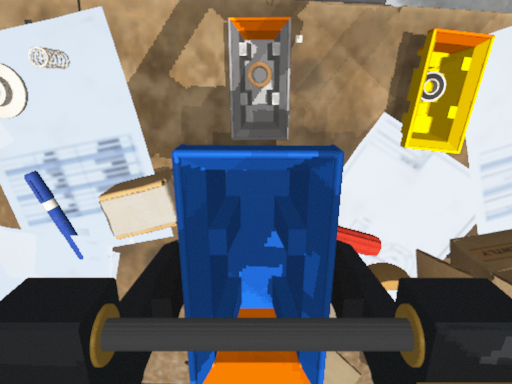

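Wrist view: the grey rim corners are at about (229,17), (290,17), (289,138) and (231,138), with its orange end at the top. The held blue tote's near rim corners are at (174,148) and (342,148), and its orange end points the other way, as needed.

Run:
```python
from h import *; import pickle
s,c=pickle.load(open("w2.pkl","rb"))
hsv=cv2.cvtColor(c["image"],cv2.COLOR_RGB2HSV); H,S,V=[hsv[...,i].astype(int) for i in range(3)]
m=((S<70)&(V<190))|((H<14)&(S>150)&(V>120)); w=np.zeros_like(m); w[5:142,222:297]=m[5:142,222:297]
w=cv2.morphologyEx(w.astype(np.uint8),cv2.MORPH_OPEN,np.ones((3,3)))
print("grey mask",rect(c,w,.054,s))
P=back(c,[[229,17],[290.5,17],[289,138.5],[230.5,138.5]],.054,s)*1000
print("corners",P.round(1),P.mean(0)); 
print("ends angle",np.degrees(np.arctan2(*((P[2]+P[3]-P[0]-P[1])[::-1]))))
B=back(c,[[174,148],[342,148]],s["eef_pos"][2]-.141,s)*1000; A=rot(s["tcp_rot"]).as_matrix()
print("blue end corners in tool xy",((np.c_[B,[0,0]]-np.r_[s["eef_pos"][:2]*1000,0])@A)[:,:2])
cv2.imwrite("pics/crop.png",cv2.resize(c["image"][0:150,210:310,::-1],None,fx=4,fy=4,interpolation=0))
```

```text
grey mask [ 445.  -240.2  122.8   66.2    3.5]
corners [[ 382.4 -274.7]
 [ 379.  -211.9]
 [ 502.8 -202.9]
 [ 506.4 -269.8]] [ 442.65742684 -239.82385519]
ends angle 3.214632177699893
blue end corners in tool xy [[ 60.86272108 -30.98568852]
 [ 60.93248403  32.58516319]]
```

View pics/crop.png

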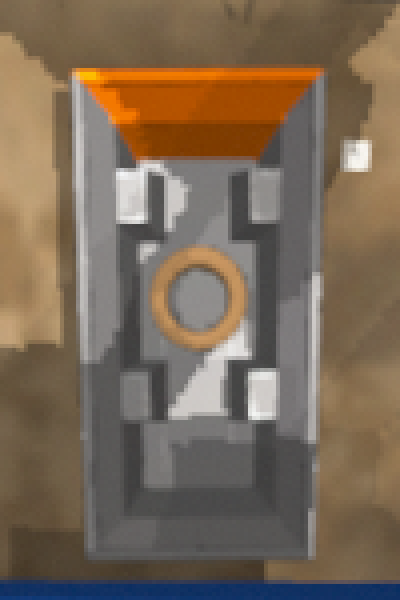

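```bash
python3 plan.py 443 -240.5 300 93.3 6
```

```text
[[14.4, 0.5, 24.4], [0.01, -0.01, -0.05]]
[[14.4, 0.5, 24.4], [0.01, -0.01, -0.05]]
[[14.4, 0.5, 24.5], [0.01, -0.01, -0.05]]
[[14.4, 0.5, 24.4], [0.01, -0.01, -0.04]]
[[14.4, 0.5, 24.5], [0.01, -0.01, -0.05]]
[[14.4, 0.5, 24.4], [0.01, -0.0, -0.04]]
```

Call:
{"fn": "jog_arm", "kwargs": {"increments": [[[14.4,0.5,24.4],[0.01,-0.01,-0.05],0.4],[[14.4,0.5,24.4],[0.01,-0.01,-0.05],0.4],[[14.4,0.5,24.4],[0.01,-0.01,-0.05],0.4],[[14.4,0.5,24.4],[0.01,-0.01,-0.05],0.4],[[14.4,0.5,24.4],[0.01,-0.01,-0.05],0.4],[[14.4,0.5,24.4],[0.01,0,-0.05],0.4],[[0,0,0],[0,0,0],0.4],[[0,0,0],[0,0,0],0.4]]}}

```text
clock: 6.35
eef_pos: [0.4436, -0.2413, 0.3012]
tcp_rot: [0.001, -0.029, 1.0, -0.0]
ft_force: [0.4, 0.3, -0.7]
opening: 0.0639
gripper_force: 20.0
```

```bash
python3 plan.py 443 -240.5 244 93.3 4
python3 - <<'E'
from station import cams; import cv2,numpy as np
a=cams.read_camera("scene")["image"][200:350,200:400,::-1]; b=cams.read_camera("top")["image"][120:270,270:470,::-1]
cv2.imwrite("pics/chk1.png",cv2.resize(np.hstack([a,b]),None,fx=2,fy=2))
E
```

```text
[[0.2, 0.2, 14.3], [-0.01, 0.01, 0.01]]
[[0.1, 0.2, 14.3], [-0.01, 0.02, 0.01]]
[[0.2, 0.2, 14.3], [-0.01, 0.01, 0.0]]
[[0.1, 0.2, 14.3], [-0.02, 0.02, 0.01]]
```

View pics/chk1.png

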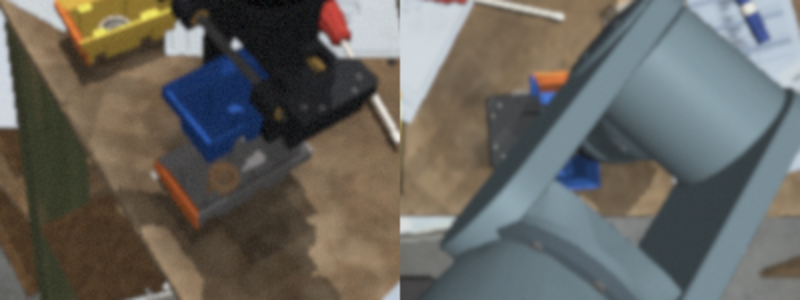

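The scene half shows blue hovering over grey at about (230,110), with grey's orange end at (175,190) and blue's plain end above it. I'll lower slowly and watch the force.

Call:
{"fn": "jog_arm", "kwargs": {"increments": [[[0.2,0.2,14],[0,0,0],0.4],[[0.1,0.2,14],[0,0,0],0.4],[[0.2,0.2,12],[0,0,0],0.4],[[0.1,0.2,8],[0,0,0],0.4],[[0,0,5],[0,0,0],0.4],[[0,0,3],[0,0,0],0.4],[[0,0,0],[0,0,0],0.4],[[0,0,0],[0,0,0],0.4]]}}

```text
clock: 7.25
eef_pos: [0.4429, -0.2412, 0.245]
tcp_rot: [0.001, -0.029, 1.0, -0.001]
ft_force: [0.2, -0.4, -1.5]
opening: 0.0635
gripper_force: 20.0
```

Call:
{"fn": "jog_arm", "kwargs": {"increments": [[[0,0,2],[0,0,0],0.4],[[0,0,2],[0,0,0],0.4],[[0,0,0],[0,0,0],0.4],[[0,0,0],[0,0,0],0.4]]}}

```text
clock: 7.65
eef_pos: [0.4427, -0.241, 0.2407]
tcp_rot: [0.0, -0.029, 1.0, -0.001]
ft_force: [0.3, 0.4, -1.0]
opening: 0.0636
gripper_force: 20.0
```

Call:
{"fn": "jog_arm", "kwargs": {"increments": [[[0,0,1.5],[0,0,0],0.4],[[0,0,1],[0,0,0],0.4],[[0,0,0],[0,0,0],0.4],[[0,0,0],[0,0,0],0.4]]}}

```text
clock: 8.05
eef_pos: [0.4427, -0.241, 0.2381]
tcp_rot: [0.0, -0.029, 1.0, -0.0]
ft_force: [-0.4, 0.5, -0.7]
opening: 0.0639
gripper_force: 20.0
```

Call:
{"fn": "jog_arm", "kwargs": {"increments": [[[0,0,1],[0,0,0],0.4],[[0,0,0],[0,0,0],0.4],[[0,0,0],[0,0,0],0.4]]}}

```text
clock: 8.35
eef_pos: [0.4428, -0.2411, 0.2373]
tcp_rot: [0.001, -0.029, 1.0, -0.001]
ft_force: [-0.4, 0.4, 0.7]
opening: 0.0634
gripper_force: 20.0
```

Contact is just starting at the expected height of 0.237.

Call:
{"fn": "jog_arm", "kwargs": {"increments": [[[0,0,0.7],[0,0,0],0.4],[[0,0,0],[0,0,0],0.4],[[0,0,0],[0,0,0],0.4]], "grip_force": 10}}

```text
clock: 8.65
eef_pos: [0.4429, -0.2412, 0.2372]
tcp_rot: [0.001, -0.029, 1.0, -0.001]
ft_force: [-1.6, 1.2, 7.5]
opening: 0.0636
gripper_force: 10.0
```

Call:
{"fn": "jog_arm", "kwargs": {"increments": [[[0,0,0],[0,0,0],0.25],[[0,0,0],[0,0,0],0.2],[[0,0,0],[0,0,0],0.1],[[0,0,0],[0,0,0],0],[[0,0,0],[0,0,0],0],[[0,0,-5],[0,0,0],0],[[0,0,-15],[0,0,0],0],[[0,0,-30],[0,0,0],0]], "grip_force": 3}}

```text
clock: 9.45
eef_pos: [0.4419, -0.2403, 0.2853]
tcp_rot: [-0.001, -0.029, 1.0, 0.001]
ft_force: [1.1, 0.2, 0.8]
opening: 0.0883
gripper_force: 0.0
```

Call:
{"fn": "jog_arm", "kwargs": {"increments": [[[0,0,-40],[0,0,0],0],[[-10,0,-40],[0,0,0],0],[[-20,0,-40],[0,0,0],0],[[-20,0,-30],[0,0,0],0],[[-10,0,0],[0,0,0],0],[[0,0,0],[0,0,0],0],[[0,0,0],[0,0,0],0],[[0,0,0],[0,0,0],0]]}}

```text
clock: 10.25
eef_pos: [0.5016, -0.2371, 0.4346]
tcp_rot: [-0.001, -0.029, 1.0, 0.001]
ft_force: [-0.2, 0.6, -0.7]
opening: 0.0884
gripper_force: 0.0
```

```bash
python3 look.py w3
python3 - <<'E'
from station import cams; import cv2,numpy as np
a=cams.read_camera("scene")["image"][160:360,200:400,::-1]; b=cv2.imread("pics/w3.png")[0:300,130:430]
cv2.imwrite("pics/chk2.png",np.hstack([cv2.resize(a,(400,400)),cv2.resize(b,(400,400))]))
E
```

```text
10.25 [ 0.50162758 -0.23714927  0.43456581] ty 93.31995495773667 z [-0.00213259  0.00116409 -0.99999705] [-0.66  0.11  1.62 -0.    1.41 -2.28] 0.08841753284510687 [-0.17852779  0.55846259 -0.65455823]
blue [ 446.8 -241.1  137.3   74.2    3.4]
orange all [[ 560. -151.]]
```

View pics/chk2.png

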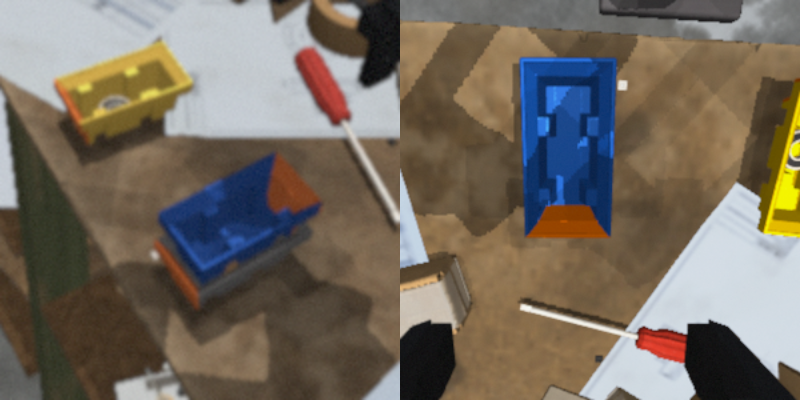

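Blue sits level on grey at about (240,220) in the scene half, with the orange ends opposite each other and the gripper clear. Its apparent size fits a rim height of about 96 mm.

```bash
python3 -c "
from station import env; print(env.hand_in())"
```

```text
the job is handed in; nothing more can be done
None
```

The blue tote is stacked level on the grey tote's ledges, its orange end over grey's plain end; it is released and handed in at about 10.4 s, with the yellow tote untouched.

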